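Open the guard gate with the red latch knob

ROBOT

A 6-joint arm with a two-finger parallel gripper is mounted at the origin on the work surface. World frame = base frame: x ahead of the robot, y to its left, z up, the work surface at z = 0. Lengths are in m, angles in degrees, forces in N, time in s.
With the tool pointing down it reaches from about 0.35 to 0.875 m from the base axis. Payload 4.2 kg.
Tool frame: the origin (TCP) lies where the fingers leave the gripper's body, on its centre line; the fingertips stand 70 mm ahead of it and the grasp point (between the pads) lies 51 mm ahead of it; z points along the fingers, y is the direction in which the jaws open and shut (so a half turn about z gives the same grasp; the last joint's range is limited). The gripper opens to 87 mm and grips with 3 to 60 N. Pads are 19 mm wide; open, the fingers measure 117 mm over their backs; the gripper's body (75 mm by 190 mm) begins 51 mm behind the grasp point.
Start: joints at [14.817, 22.042, 0.453, 0, -68.411, -14.817], TCP at [0.625, 0, 0.292] pointing down, gripper open.
Joint ranges: [-179.83, 179.83], [-69.29, 118.12], [-61.27, 80.66], [-181.25, 117.63], [-171.15, -9.14], [-177.46, 177.46]. Speed limits (degrees/s): [159.86, 159.86, 180, 180, 180, 180].

INTERFACE

Orientations are given as a 3x3 rotation matrix whose columns are the frame's x, y, z axes.
In Python, from station import sense, cams, job gives the robot as it stands. The module is installed in compiled form; this text tells all that it offers.
- The arm moves only by the shell command python3 -m handwheel 'ROWS'. ROWS is JSON, a list of rows, each a list of 5 numbers: the shift along the tool's x, y, z in cm, then the turn about the tool's z in degrees, then the opening, from 0 (shut) to 1 (fully open). A call has 1 to 10 rows; each row shifts and turns the commanded pose from where the row before left it, along the tool's axes as they then stand; what a row does not reach is not made up. A row lasts 1/8 s, in which the tool goes at most 62.5 mm and 10.7 degrees, less where a joint would pass 70% of its speed; a pose out of reach is approached as far as the arm can. A call with a gripper value outside its range is refused whole. The fingers move at their own pace and stop on an object; the grip force is fixed at half the most. Time passes only in rows, so rows that do not move let the fingers close. It gives the time, the measured TCP pose, the force and the opening at its end, in the units of the state.
- sense(): the state, without advancing time (a new reading comes with each control period).
- cams.capture(name): name is "scene" or "side" or "wrist"; returns the picture (384x512x3 uint8, red, green, blue); there is no depth.
- cams.camera_params(name): a dict with "fx", "fy", "cx", "cy" (pixels), "origin" and "rotation" of the camera in the world. Camera axes: x right, y down, z forward; pixel columns grow to the right and rows downward; lengths in m; the calibration is good to about 2 mm. A picture is of the moment at which its call begins: read the wrist's pose just before it. camera_params takes no time and is no camera call; for the wrist camera it gives the pose at the moment of the call.
- job.finish_job(): hands the job in, once; it reports no verdict.
The state is a dict: "time_s": time; "joints": joint angles; "joint_velocities": joint speeds; "effort": joint torques, N m; "tcp_pos": TCP position; "ee_rot": TCP orientation; "wrist_force": force on the tool from outside, world axes, zero at the start; "moment": the same for the moment, N m; "gripper_width": opening from 0.0 (shut) to 1.0 (fully open).
Only numpy, scipy, OpenCV 4.12 (cv2) and the standard library are available. Lean on these libraries where they do the work, as an engineer would, in place of code of your own. Each camera call takes 0.05 s, during which the arm holds its last target. There are 200 camera calls.

TASK

Open the guard gate of the station whose latch has the red knob, so that the nest behind it can be reached: lift the latch bar out of its catch by the red thumb lever, swing the gate out towards the robot to about a right angle, and let go so that the bar drops back down. Leave the station with the blue knob shut and latched.

Things in the scene. Friction and masses are not known exactly. Their poses are not given: they have to be found in the camera images.
- red_knob (a point): Centre of the red 28 mm ball knob of the thumb lever, 181 mm above the table when latched. A 10 mm stem under it stands on a steel latch bar (8 mm thick, top 152 mm up) that lies along the gate above its top rail (120 mm up). Open space on both sides. Axes turn with the bar: shut, x points into the station, y along the gate to its hinge, z up.
- red_hinge (a point): Fixed point on the gate's vertical hinge axis, 120 mm above the table. x points through the gateway into the station (away from the robot, give or take 12 degrees), z up; the shut gate runs 160 mm along -y. With gate shut and latched the knob is at (0, -125, 61) mm in this frame. Gate: aluminium frame 16 mm thick with a clear pane, 26 to 120 mm above the table.
- red_gate (a joint): Angle of the gate under the red knob, rad: 0 shut, grows as it swings out to -x of red_hinge, towards the robot (clockwise seen from above), stop at 1.75. Latched, it has about 0.025 of play. It turns easily (under 1 N at the knob) and stays where it is left.
- red_latch (a joint): Angle of the red latch bar, rad: 0 down, grows as the knob is lifted, stop at 0.40; about 150 g, falls back by itself. Pivot on the gate, 105 mm from the knob towards the hinge and 36 mm lower. The bar's other end lies in a brass U catch on the post, 60 mm beyond the knob, cheeks 20 mm high: clear of it from 0.13 (knob about 14 mm up).
- blue_knob (a point): Centre of the blue 28 mm ball knob on the latch of the other station, which is alike in all else and stands beside the red one; which is left and which right changes. To be left alone.

How it is judged (in metres and radians):
On the way:
1. the red latch bar is lifted clear of its catch (value of joint red_latch above 0.12 rad), for 0.1 s.
At the end, for the whole second after the job is handed in: The gate with the red knob stands open at 1.2 rad (69 degrees) or more, anywhere up to its stop at 1.75 rad, at rest; its latch bar has dropped back down (latch angle below 0.06 rad); the blue knob is within 15 mm of where it was (value of joint red_gate above 1.2 rad and value of joint red_latch below 0.06 rad and velocity of joint red_gate between -0.1 and 0.1 rad/s and distance of blue_knob from where it was at the start of the episode below 0.015 m); the robot touches nothing.
It fails at once if the blue station's latch was lifted or its gate swung (blue knob moved more than 15 mm) (distance of blue_knob from where it was at the start of the episode above 0.015 m).
It also fails if it takes over 35 s, if anything falls off the work surface, if the arm or the gripper's body presses on something with over 40 N, if the wrist force passes 120 N, or if a joint passes its speed limit or range.

## Working session

There is one attempt and no reset: what is moved stays moved. The work goes in short steps, Python scripts to look and compute and a shell command to move; the robot and the scene stay as the last step left them, time stands still between calls to the robot, and variables do not carry over. Pictures are saved under pics/ and viewed, about 8 in all and at most 12, crops included, and the job is handed in when it is done.

```bash
mkdir -p pics; python3 - <<'E'
from station import sense,cams
import cv2,numpy as np
s=sense();print(s['time_s'],s['tcp_pos'],np.round(s['ee_rot'],3).tolist(),s['gripper_width'])
ims=[]
for n in("scene","side"):
    p=cams.camera_params(n);im=cams.capture(n);print(n,{k:np.round(v,3).tolist() for k,v in p.items()})
    cv2.imwrite(f"pics/{n}0.png",im[:,:,::-1]);h=cv2.cvtColor(im,cv2.COLOR_RGB2HSV)
    for c,m in(("red",cv2.inRange(h,(0,130,50),(8,255,255))|cv2.inRange(h,(172,130,50),(180,255,255))),("blue",cv2.inRange(h,(105,130,50),(130,255,255)))):
        k,l,st,ce=cv2.connectedComponentsWithStats(m)
        for i in range(1,k):
            if st[i,4]>30: 
                print(c,st[i].tolist(),ce[i].round(1).tolist(),end=' ')
                R=np.array(p['rotation']);o=np.array(p['origin']);d=R@[(ce[i][0]-p['cx'])/p['fx'],(ce[i][1]-p['cy'])/p['fy'],1]
                print('at z.181',(o+d*(0.181-o[2])/d[2]).round(4))
    ims.append(im)
E
```

```text
0.0 [6.24547477e-01 3.30521898e-05 2.91156635e-01] [[-0.0, -1.0, -0.002], [-1.0, 0.0, -0.0], [0.0, 0.002, -1.0]] 1.0036174260323554
scene {'fx': 350.329, 'fy': 350.329, 'cx': 257.202, 'cy': 193.867, 'origin': [1.204, -0.308, 0.688], 'rotation': [[0.499, 0.557, -0.664], [0.867, -0.319, 0.384], [0.002, -0.766, -0.642]]}
red [365, 110, 8, 6, 35] [368.0, 112.4] at z.181 [0.5088 0.4934 0.181 ]
red [131, 217, 19, 22, 226] [138.1, 227.1] at z.181 [ 0.651  -0.2661  0.181 ]
red [442, 235, 45, 42, 1105] [463.2, 255.1] at z.181 [1.0258 0.2402 0.181 ]
red [2, 263, 16, 13, 150] [9.6, 269.0] at z.181 [ 0.6412 -0.4945  0.181 ]
blue [301, 0, 81, 94, 4615] [341.0, 46.6] at z.181 [-0.0316  0.8434  0.181 ]
blue [448, 54, 64, 50, 2170] [479.7, 77.7] at z.181 [0.5075 1.0555 0.181 ]
blue [298, 141, 12, 15, 90] [304.3, 147.9] at z.181 [0.5771 0.1999 0.181 ]
blue [0, 344, 18, 40, 585] [7.4, 364.9] at z.181 [ 0.8319 -0.5022  0.181 ]
blue [248, 369, 6, 11, 48] [250.6, 373.6] at z.181 [ 1.0146 -0.2081  0.181 ]
side {'fx': 358.091, 'fy': 358.091, 'cx': 255.335, 'cy': 185.335, 'origin': [0.316, 0.532, 0.54], 'rotation': [[-0.875, -0.272, 0.399], [-0.483, 0.506, -0.714], [-0.007, -0.818, -0.575]]}
red [344, 97, 8, 8, 50] [347.2, 100.6] at z.181 [ 0.5406 -0.3673  0.181 ]
red [292, 104, 11, 18, 89] [297.3, 113.2] at z.181 [ 0.6236 -0.2315  0.181 ]
red [0, 221, 16, 39, 346] [5.1, 242.0] at z.181 [0.8137 0.3794 0.181 ]
blue [420, 27, 92, 113, 8390] [470.7, 79.4] at z.181 [ 0.2664 -0.6991  0.181 ]
blue [302, 91, 25, 21, 289] [312.3, 99.0] at z.181 [ 0.625  -0.3346  0.181 ]
blue [259, 94, 12, 9, 50] [264.1, 98.1] at z.181 [ 0.7412 -0.281   0.181 ]
blue [207, 219, 17, 17, 223] [214.9, 227.2] at z.181 [0.5663 0.2095 0.181 ]
blue [205, 234, 23, 17, 138] [215.7, 242.3] at z.181 [0.5472 0.2358 0.181 ]
```

```bash
python3 -c "
import cv2,numpy as np
cv2.imwrite('pics/both0.png',cv2.resize(np.hstack([cv2.imread('pics/scene0.png'),cv2.imread('pics/side0.png')]),(800,300),interpolation=cv2.INTER_AREA))"
```

```text
(no output)
```

View pics/scene0.png

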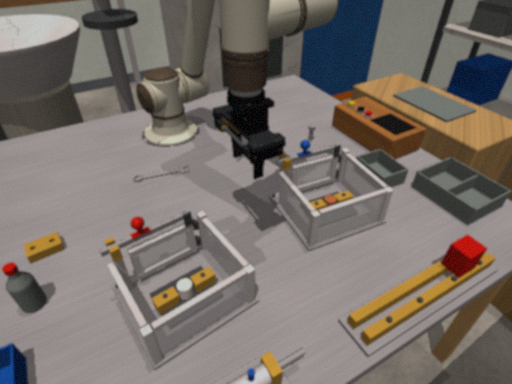

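View pics/side0.png

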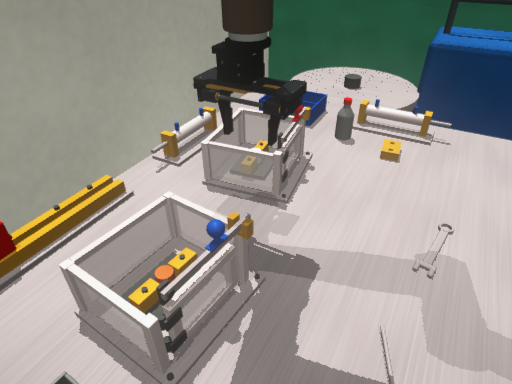

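Red station is on the right (scene knob ~(138,223), side ~(298,113), next to the gripper); blue is on the left. Brass catch is on the -y side, hinge on the +y side. Next I crop for knob centres and take a wrist picture.

```bash
python3 - <<'E'
from station import sense,cams
import cv2,numpy as np
a=cv2.imread('pics/scene0.png')[195:275,90:210];b=cv2.imread('pics/side0.png')[85:165,240:360]
w=cams.capture('wrist')[:,:,::-1];p=cams.camera_params('wrist');print({k:np.round(v,3).tolist() for k,v in p.items()})
z=lambda i,s:cv2.resize(i,s,interpolation=cv2.INTER_CUBIC)
top=np.hstack([z(a,(400,267)),z(b,(400,267))]);bot=np.zeros((300,800,3),np.uint8);bot[:,:400]=z(w,(400,300))
cv2.imwrite('pics/c1.png',np.vstack([top,bot]))
E
```

```text
{'fx': 341.844, 'fy': 341.844, 'cx': 261.032, 'cy': 184.739, 'origin': [0.625, -0.078, 0.384], 'rotation': [[-1.0, 0.001, -0.001], [0.001, 0.958, 0.287], [0.001, 0.287, -0.958]]}
```

View pics/c1.png

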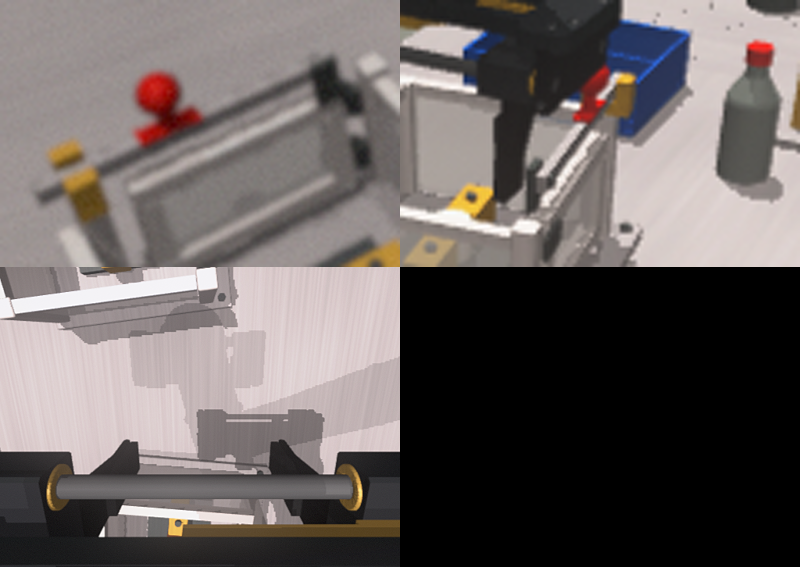

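```bash
python3 -m handwheel '[[4,0,-4,0,1],[5,0,-4,0,1],[5,0,0,0,1],[0,0,0,0,1],[0,0,0,0,1]]'
cat > h.py <<'E'
from station import sense,cams
import cv2,numpy as np
def blobs(im):
    h=cv2.cvtColor(im,cv2.COLOR_RGB2HSV)
    m=cv2.inRange(h,(0,130,50),(8,255,255))|cv2.inRange(h,(172,130,50),(180,255,255))
    k,l,st,ce=cv2.connectedComponentsWithStats(m)
    return [(st[i].tolist(),ce[i]) for i in range(1,k) if st[i,4]>40]
def ray(p,uv,z):
    R=np.array(p['rotation']);o=np.array(p['origin']);d=R@[(uv[0]-p['cx'])/p['fx'],(uv[1]-p['cy'])/p['fy'],1]
    return o+d*(z-o[2])/d[2]
def proj(p,X):
    c=np.array(p['rotation']).T@(np.array(X)-p['origin']);return np.array([p['fx']*c[0]/c[2]+p['cx'],p['fy']*c[1]/c[2]+p['cy']])
E
python3 - <<'E'
from h import *
for n in("wrist","side"):
    p=cams.camera_params(n);im=cams.capture(n);cv2.imwrite(f'pics/{n}1.png',im[:,:,::-1])
    for s,c in blobs(im):print(n,s,c.round(1),ray(p,c,.181).round(4))
print(ray(cams.camera_params('scene'),(137.1,223.2),.181))
w=cv2.imread('pics/wrist1.png');s=cv2.resize(cv2.imread('pics/side1.png')[85:165,240:360],(512,341),interpolation=cv2.INTER_CUBIC)
cv2.imwrite('pics/c2.png',cv2.resize(np.hstack([w,s[:341],]) if 0 else np.hstack([w,cv2.copyMakeBorder(s,0,43,0,0,0)]),(1024,384))[:, :])
cv2.imwrite('pics/w2.png',w)
E
```

```text
time_s: 0.78
tcp_pos: [0.6247, -0.1387, 0.3705]
ee_rot: [[-0.001, -1.0, -0.001], [-1.0, 0.001, 0.0], [-0.0, 0.001, -1.0]]
wrist_force: [0.5, -0.2, -0.0]
gripper_width: 0.996
wrist [225, 0, 36, 49, 1282] [242.9  20.7] [ 0.6388 -0.2614  0.181 ]
side [344, 97, 8, 8, 50] [347.2 100.6] [ 0.5406 -0.3673  0.181 ]
side [292, 102, 11, 20, 139] [296.6 110.6] [ 0.6316 -0.2456  0.181 ]
side [0, 221, 16, 39, 346] [  5.1 242. ] [0.8137 0.3794 0.181 ]
[ 0.63901055 -0.26490221  0.181     ]
```

View pics/w2.png

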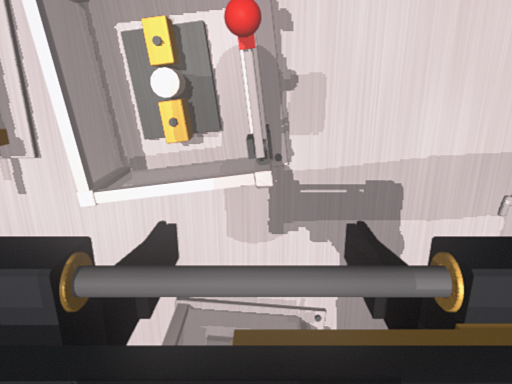

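```bash
python3 - <<'E'
from h import *
s=sense();p=cams.camera_params('wrist');K=ray(p,(243,18),.181);print(K)
def ang(a,b,z):
    A,B=ray(p,a,z),ray(p,b,z);d=B-A;return A[:2].round(4),B[:2].round(4),np.degrees(np.arctan2(-d[0],d[1])).round(1)
print('bar',ang((248,60),(260,150),.152)); print('farwall',ang((30,0),(88,195),.12)); print('sidewall',ang((265,180),(90,197),.12),'(subtract: +x dir)')
# predicted hinge/bar for yaws, projected on scene
ps=cams.camera_params('scene')
for yaw in(-4,0,4,8,12):
    a=np.radians(yaw);X=np.array([np.cos(a),np.sin(a),0]);Y=np.array([-np.sin(a),np.cos(a),0])
    H=K+Y*.125-[0,0,.061]
    print(yaw,H.round(4),[proj(q,K+Y*.105-[0,0,.036]).round(0) for q in(p,ps)],'catch',proj(ps,K-Y*.06-[0,0,.036]).round(0),'base',proj(p,K-[0,0,.029]).round(0))
E
```

```text
[ 0.63927397 -0.26246911  0.181     ]
bar (array([ 0.6369, -0.2345]), array([ 0.6266, -0.1565]), np.float64(7.5))
farwall (array([ 0.8339, -0.2871]), array([ 0.8084, -0.102 ]), np.float64(7.9))
sidewall (array([ 0.6215, -0.1187]), array([ 0.8066, -0.0998]), np.float64(-84.2)) (subtract: +x dir)
-4 [ 0.648  -0.1378  0.12  ] [array([239., 147.]), array([190., 220.])] catch [113. 244.] base [245.  24.]
0 [ 0.6393 -0.1375  0.12  ] [array([247., 148.]), array([189., 218.])] catch [113. 246.] base [245.  24.]
4 [ 0.6306 -0.1378  0.12  ] [array([254., 147.]), array([187., 216.])] catch [113. 247.] base [245.  24.]
8 [ 0.6219 -0.1387  0.12  ] [array([262., 146.]), array([186., 214.])] catch [114. 248.] base [245.  24.]
12 [ 0.6133 -0.1402  0.12  ] [array([270., 145.]), array([184., 212.])] catch [115. 249.] base [245.  24.]
```

Wrist view: knob at (243,18), bar runs to the hinge bracket at (260,150). Knob is at (0.639,-0.263), agreeing with the scene camera; station yaw is about +7.5°, within the 12° allowed.

```bash
python3 -m handwheel '[[4.2,-0.5,1,-2.5,1],[4.2,-0.5,1,-2.5,1],[4.1,-0.45,1,-2.5,1],[0,0,3,0,1],[0,0,2,0,1],[0,0,0,0,1],[0,0,0,0,1]]'
```

```text
time_s: 1.75
tcp_pos: [0.6456, -0.2623, 0.2924]
ee_rot: [[0.132, -0.991, 0.002], [-0.991, -0.132, -0.001], [0.001, -0.001, -1.0]]
wrist_force: [-0.6, -0.1, 0.7]
gripper_width: 0.999
```

```bash
python3 -m handwheel '[[0,0.65,0,0,1],[0,0,2,0,1],[0,0,2,0,1],[0,0,1.7,0,1],[0,0,0,0,1],[0,0,0,0,1]]'; python3 - <<'E'
from h import *
a=cams.capture('scene')[170:270,80:220,::-1];b=cams.capture('side')[60:160,230:370,::-1]
cv2.imwrite('pics/c3.png',np.hstack([cv2.resize(i,(400,286),interpolation=cv2.INTER_CUBIC) for i in(a,b)]))
E
```

```text
time_s: 2.5
tcp_pos: [0.6388, -0.264, 0.2354]
ee_rot: [[0.131, -0.991, 0.002], [-0.991, -0.131, -0.001], [0.001, -0.001, -1.0]]
wrist_force: [-0.3, -0.7, 0.7]
gripper_width: 1.001
```

View pics/c3.png

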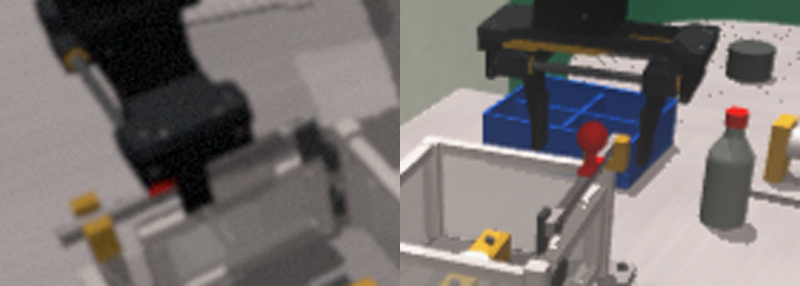

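The knob sits between the fingers in the side view (crop (592,135)), roughly midway, with the tips below the ball's centre. Closing.

```bash
python3 -m handwheel '[[0,0,0,0,0.5],[0,0,0,0,0.2],[0,0,0,0,0.2],[0,0,0,0,0.2],[0,0,0,0,0.2],[0,0,0,0,0.2],[0,0,0,0,0.2]]'
```

```text
time_s: 3.48
tcp_pos: [0.6384, -0.2638, 0.2343]
ee_rot: [[0.131, -0.991, -0.0], [-0.991, -0.131, 0.0], [-0.0, 0.0, -1.0]]
wrist_force: [-0.8, -1.2, -0.0]
gripper_width: 0.303
```

Opening 0.303 ≈ 26 mm, so the ball is held. Lift along the bar's arc.

```bash
python3 -m handwheel '[[-0.1,0,-0.5,0,0.1],[-0.2,0,-0.6,0,0.1],[-0.3,0,-0.6,0,0.1],[-0.35,0,-0.6,0,0.1],[0,0,0,0,0.1],[0,0,0,0,0.1]]'; python3 - <<'E'
from h import *
b=cams.capture('side')[60:160,230:370,::-1]
cv2.imwrite('pics/c4.png',cv2.resize(b,(560,400),interpolation=cv2.INTER_CUBIC))
E
```

```text
time_s: 4.22
tcp_pos: [0.637, -0.2538, 0.2568]
ee_rot: [[0.131, -0.991, -0.001], [-0.991, -0.131, 0.001], [-0.001, 0.001, -1.0]]
wrist_force: [0.2, 4.1, -5.2]
gripper_width: 0.302
```

View pics/c4.png

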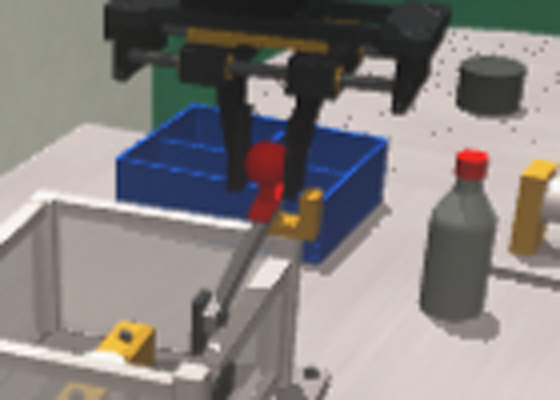

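The bar is clear of the brass catch (knob ~22 mm up). Swing starts: 5° rows about the hinge at 116 mm radius.

```bash
python3 -m handwheel '[[-0.04,1,0,5,0.1],[-0.04,1,0,5,0.1],[-0.04,1,0,5,0.1],[-0.04,1,0,5,0.1],[0,0,0,0,0.1],[0,0,0,0,0.1]]'
```

```text
time_s: 5.03
tcp_pos: [0.5973, -0.2518, 0.2563]
ee_rot: [[-0.217, -0.976, -0.0], [-0.976, 0.217, 0.002], [-0.002, 0.001, -1.0]]
wrist_force: [1.0, 6.4, -6.1]
gripper_width: 0.303
```

```bash
python3 -m handwheel '[[-0.12,1,0,5,0.1],[-0.06,1,0,5,0.1],[-0.05,1,0,5,0.1],[-0.05,1,0,5,0.1],[-0.05,1,0,5,0.1],[-0.05,1,0,5,0.1],[0,0,0,0,0.1],[0,0,0,0,0.1]]'
```

```text
time_s: 6.02
tcp_pos: [0.5462, -0.2236, 0.2572]
ee_rot: [[-0.675, -0.738, 0.004], [-0.738, 0.675, 0.001], [-0.003, -0.002, -1.0]]
wrist_force: [3.7, 5.1, -6.7]
gripper_width: 0.301
```

```bash
python3 -m handwheel '[[-0.1,1,0,5,0.1],[-0.05,1,0,5,0.1],[-0.05,1,0,5,0.1],[-0.05,1,0,5,0.1],[-0.05,1,0,5,0.1],[-0.05,1,0,5,0.1],[-0.04,1,0,5,0.1],[0,0,0,0,0.1],[0,0,0,0,0.1]]'
```

```text
time_s: 7.15
tcp_pos: [0.5135, -0.1643, 0.2584]
ee_rot: [[-0.976, -0.217, 0.007], [-0.217, 0.976, -0.001], [-0.007, -0.003, -1.0]]
wrist_force: [4.9, 2.7, -5.6]
gripper_width: 0.304
```

Gate is at ~84°. Lower along the arc, then release slowly.

```bash
python3 -m handwheel '[[0.35,0,0.6,0,0.1],[0.3,0,0.6,0,0.1],[0.25,0,0.6,0,0.1],[0.1,0,0.4,0,0.1],[0,0,0,0,0.1],[0,0,0,0,0.1]]'
```

```text
time_s: 7.9
tcp_pos: [0.5028, -0.1666, 0.2363]
ee_rot: [[-0.976, -0.217, 0.004], [-0.217, 0.976, -0.001], [-0.004, -0.002, -1.0]]
wrist_force: [4.9, 0.5, -1.7]
gripper_width: 0.299
```

```bash
python3 -m handwheel '[[0,0,0,0,0.5],[0,0,0,0,0.7],[0,0,0,0,0.8],[0,0,0,0,0.8],[0,0,-2,0,0.8],[0,0,-3,0,0.8],[0,0,-4,0,0.8],[0,0,-4,0,0.8],[0,0,0,0,0.8],[0,0,0,0,0.8]]'; python3 - <<'E'
from h import *
a=cams.capture('scene')[:,:,::-1];b=cams.capture('side')[:,:,::-1]
cv2.imwrite('pics/c5.png',np.hstack([cv2.resize(i,(400,300),interpolation=cv2.INTER_AREA) for i in(a[60:336,50:418],b[50:290,180:500])]))
p=cams.camera_params('side')
for s,c in blobs(b[:,:,::-1]):print('side',s,c.round(1),ray(p,c,.181).round(4))
for s,c in blobs(a[:,:,::-1]):print('scene',s,c.round(1),ray(cams.camera_params('scene'),c,.181).round(4))
E
```

```text
time_s: 9.15
tcp_pos: [0.5009, -0.166, 0.3647]
ee_rot: [[-0.976, -0.216, -0.001], [-0.216, 0.976, 0.001], [0.001, 0.001, -1.0]]
wrist_force: [-0.4, 0.1, -0.4]
gripper_width: 0.801
side [344, 97, 8, 8, 51] [347.1 100.6] [ 0.5406 -0.3668  0.181 ]
side [326, 129, 18, 20, 197] [336.  138.9] [ 0.4976 -0.1474  0.181 ]
side [0, 221, 16, 39, 346] [  5.1 242. ] [0.8137 0.3794 0.181 ]
scene [254, 133, 19, 15, 121] [263.5 139.8] [0.4874 0.1262 0.181 ]
scene [157, 169, 13, 19, 139] [162.9 177.5] [ 0.5157 -0.1697  0.181 ]
scene [442, 235, 45, 42, 1107] [463.2 255.2] [1.0258 0.2401 0.181 ]
scene [2, 263, 16, 13, 150] [  9.6 269. ] [ 0.6412 -0.4945  0.181 ]
```

View pics/c5.png

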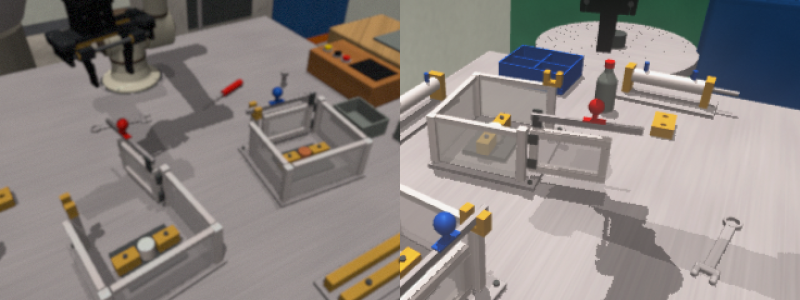

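The red gate stands open with the bar parallel to the rail; the gripper is high and clear. Numeric check of knob height/angle and of the blue knob.

```bash
python3 - <<'E'
from h import *
P=[cams.camera_params(n) for n in('scene','side')]
def tri(u,v):
    M=[np.array(p['fx'] and [[p['fx'],0,p['cx']],[0,p['fy'],p['cy']],[0,0,1]])@np.c_[np.array(p['rotation']).T,-np.array(p['rotation']).T@p['origin']] for p in P]
    X=cv2.triangulatePoints(M[0],M[1],np.array(u,float),np.array(v,float)).ravel();return X[:3]/X[3]
def top(im,lo,hi,box):
    x0,y0,x1,y1=box;h=cv2.cvtColor(im,cv2.COLOR_RGB2HSV)[y0:y1,x0:x1];m=np.zeros(h.shape[:2],np.uint8)
    for a,b in zip(lo,hi):m|=cv2.inRange(h,a,b)
    r=np.flatnonzero(m.any(1))[0];m[r+12:]=0;y,x=np.nonzero(m)
    return cv2.minEnclosingCircle(np.c_[x+x0,y+y0].astype(np.int32))
red=([(0,130,50),(172,130,50)],[(8,255,255),(180,255,255)]);blue=([(105,130,50)],[(130,255,255)])
a,b=cams.capture('scene'),cams.capture('side')
ca,cb=top(a,*red,(150,160,180,195)),top(b,*red,(320,120,350,155));X=tri(ca[0],cb[0]);d=X[:2]-[.622,-.139]
print(ca,cb,X.round(4),np.hypot(*d),'gate deg',np.degrees(np.arctan2(-d[0],-d[1]))+7.5)
for n,i,bx in(('scene',a,(290,138,318,158)),('side',b,(200,215,232,245))):
    o=cv2.cvtColor(cv2.imread(f'pics/{n}0.png'),cv2.COLOR_BGR2RGB);print('blue',n,top(o,*blue,bx),top(i,*blue,bx))
print(np.abs(sense()['joint_velocities']).max())
E
```

```text
((161.5, 174.5), 6.041623115539551) ((336.90740966796875, 134.61111450195312), 6.123262405395508) [ 0.5023 -0.1686  0.1806] 0.12328334909937338 gate deg 83.58844294930198
blue scene ((306.0, 146.5), 6.265082359313965) ((306.0, 146.5), 6.265082359313965)
blue side ((214.92105102539062, 226.7894744873047), 8.547060012817383) ((215.0, 227.0), 8.544103622436523)
0.4461705226012625
```

Knob height is 0.1806 m (latched height 0.181, so the bar is down), the gate is at ~84° and the blue knob hasn't moved.

```bash
python3 -c "
from station import job,sense
print(sense()['time_s'],sense()['wrist_force']);print(job.finish_job())"
```

```text
9.35 [ 0.71298654  0.05663568 -0.40653904]
the job is handed in; nothing more can be done
None
```

I opened the red-knob gate and handed the job in at 9.35 s. `finish_job` gives no verdict, so the results below are from my own checks.

I gripped the red ball, lifted it about 22 mm so the bar came clear of its catch, and swung the gate out about its hinge. I then lowered the bar, let go, and pulled up clear.

- **Gate:** about 84° open (1.46 rad), against the 1.2 rad needed. I did not measure its speed directly.
- **Latch bar:** back down. The red knob is 180.6 mm above the table, against 181 mm when latched, and its radius from the hinge is 123 mm against 125 mm.
- **Blue knob:** unmoved in both camera views, to within about 0.2 pixel.
- **Robot:** the gripper is clear of everything, and the wrist force is under 1 N.

No check failed or disagreed. While I held the knob, the wrist force reached about 9 N.

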